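# Index the decorating wheel to its fourth click and lock it

## Task

Take the black bar in the middle of the decorating wheel, turn the wheel gently anticlockwise (seen from above) until its red tab presses lightly on the yellow sprung stop, then turn it clockwise exactly four clicks, counting by feel and without overrunning into the fifth. Once it has settled on the fourth click, and only then, push the red lock slide fully home towards the wheel. Do not force the stop, leave the ornaments, jar, cup and brush where they stand, and let go of everything.

Things in the scene. Friction and masses are not known exactly. Their poses are not given: they have to be found in the camera images.
- hub_grip (a point): Centre of the black grip bar, 46 mm long, 14 mm thick, 42 mm tall, on the wheel's vertical axis, 21 mm below the bar's top, 110 mm above the table. z up; x along the bar (white mark on the +x half), turning with the wheel. A steel collar 48 mm across ends 21 mm under this point. Bar, collar, plate and aluminium wheel are one piece and turn together.
- dial: The wheel: cream ceramic plate 240 mm across on an aluminium disc. Origin on its axis, 55 mm above the table and under hub_grip. Plate top 16 mm above the origin; birds on its rim up to 42 mm above it, over 75 mm from the axis. A red tab on the rim (its +y side) first touches the yellow stop where the wheel's axes are parallel to the casing's. From there it can turn clockwise 1.75 rad. Starts on one of the first four click positions.
- roller: Hidden under the plate: the sprung roller, 14 mm across, that makes the clicks as it rides over the wheel's pins pin1, pin2, ... (numbered from the stop): it passes pin1 into the first click position, between pin1 and pin2, and so on; on the fourth it rests between pin4 and pin5. The pins are unmarked and uneven: crests 0.2 to 0.3 rad apart, the first 0.1 to 0.35 from the stop.
- click_feel (a point): A point on the wheel's axis at deck height. Feel of the wheel: 0.02 N m of friction; leaving a click position either way takes at once 0.2 to 0.35 N m, which fades to nothing at the crest; past it the wheel pulls ahead, harder and harder until the next position, where the moment jumps back to resisting. The stop's moment rises steadily. Let go between two crests, it settles in the position between them.
- casing: Blue machine casing, fixed to the table, 270 mm (its x) by 410 mm (its y) by 50 mm tall. Origin at table height under the wheel's axis; the casing reaches 140 mm to its +y side and 270 mm to its -y side, 135 mm to both x sides. z up; the lock slides along its +y axis.
- stop: Yellow sprung stop block, 12 x 22 x 20 mm, at the wheel's rim on the casing's +y side, 130 mm from the axis; its origin is the casing's origin until pressed. Spring rate 500 N/m from the first touch: a turning moment of 0.5 N m on the bar presses it with about 4 N and yields 0.06 rad. It should feel more than 1 N; more than 8 N (1 N m, 0.12 rad) forces it.
- lock_grip (a point): Centre of the red upright tab of the lock slide, 30 mm (casing x) by 16 mm (casing y) by 34 mm tall, 77 mm above the table; top 17 mm above this point. The slide it stands on (16 mm wide) tops out 17 mm below this point, the casing's deck 27 mm below. It stands at casing x = 0, y = -0.215 when open and slides along casing +y towards the wheel's axis.
- lock (a joint): Travel of the lock slide, m: 0 open (every start), 0.030 fully home towards the wheel, against a firm end stop. About 2.5 N of friction; it stays where it is left.
- finial_green: bystander: turned pale-green ceramic finial, 34 mm across, 58 mm tall, standing on the casing's deck; origin under its centre
- bird_deck: bystander: off-white modelled bird 40 x 30 x 28 mm on the casing's deck; origin under it
- finial_brown: bystander: turned brown finial, 40 mm across, 68 mm tall, standing on the table beyond the casing; origin under its centre
- bird_table: bystander: off-white modelled bird 44 x 33 x 31 mm on the table beyond the casing; origin under it
- jar: bystander: lidded glaze jar, 60 mm across, 70 mm tall, on the table beyond the casing; origin under its centre
- cup: bystander: blue cup, 72 mm across, 80 mm tall, on the table to the left of the casing; origin under its centre
- brush: bystander: brush 170 mm long lying on the table to the right of the casing; origin about its middle, underneath

How it is judged:
On the way, in this order (a step that is already met when the one before it is completed fails the run):
1. the wheel is turned back until its tab bears on the stop (contact force between dial and stop above 1 N), for 0.1 s.
2. the wheel rests on the fourth click from the stop (roller between pin4 and pin5, touching both), with the lock still open (contact force between each of pin4, pin5 and roller above 0.5 N and value of joint lock below 0.006 m), for 0.3 s.
At the end, for the whole second after the job is handed in: The wheel rests settled on the fourth click counted from the stop (roller between pin4 and pin5, touching both) and the lock slide is fully home (within 4 mm of its end) (contact force between each of pin4, pin5 and roller above 0.5 N and value of joint lock above 0.026 m).
It fails at once if the wheel is overrun into the fifth click (contact force between pin6 and roller above 0.2 N).
It fails at once if the sprung stop is forced with more than 8 N (contact force between dial and stop above 8 N).
It fails at once if the lock is pushed while the wheel is not settled on the fourth click (value of joint lock above 0.012 m and not (contact force between each of pin4, pin5 and roller above 0.5 N)).
It fails at once if a bystander is knocked or shifted by more than 25 mm (distance of any of finial_green, bird_deck, finial_brown, bird_table, jar, cup, brush from where it was at the start of the episode above 0.025 m).
It also fails if it takes over 70 s, if anything falls off the work surface, if the arm or the gripper's body presses on something with over 40 N, if the wrist force passes 120 N, or if a joint passes its speed limit or range.

## Robot

A 6-joint arm with a two-finger parallel gripper is mounted at the origin on the work surface. World frame = base frame: x ahead of the robot, y to its left, z up, the work surface at z = 0. Lengths are in m, angles in rad, forces in N, time in s.
With the tool pointing down it reaches from about 0.35 to 0.925 m from the base axis. Payload 6.4 kg.
Tool frame: the origin (TCP) lies at the very end of the fingers, on their centre line; the grasp point (between the pads) lies 19 mm behind it; z points along the fingers, y is the line along which they close (so a half turn about z gives the same grasp; the last joint's range is limited). The gripper opens to 94 mm and grips with 3 to 60 N. Pads are 16 mm wide; open, the fingers measure 119 mm over their backs; the gripper's body (75 mm by 177 mm) begins 78 mm behind the grasp point.
Start: joints at [-1.487, 0.245, 1.558, -0, 1.339, -0.174], TCP at [0.166, -0.629, 0.205] pointing down, gripper open.
Joint ranges: [-3.13, 3.13], [-1.02, 2.26], [0.13, 2.54], [-0.95, 4.09], [0.21, 2.88], [-2.74, 2.74]. Speed limits (rad/s): [2.57, 2.57, 3.14, 3.14, 3.14, 3.14].

## Interface

Orientations are given as a rotation vector (axis times angle).
In Python, from station import robot gives the robot as it stands.
- The arm moves only by the tool arm_command, never from a script. Its arguments are lists of equal length, an entry for each row: "hand": the finger opening in cm, from 0 to 9.4; "offset": the shift along the world's x, y, z in cm, a list of three; "yaw": the turn about the world's z in degrees. A call has 1 to 8 rows; each row is the pose to reach, as a shift and turn from the pose commanded when the call began; what a row does not reach only later rows make up. A row lasts 1/8 s, in which the tool goes at most 62.5 mm and 10.7 degrees, less where a joint would pass 70% of its speed; a pose out of reach is approached as far as the arm can. A call with a gripper value outside its range is refused whole. The fingers move at their own pace and stop on an object; "grip_force" is the grip in N (left out, the last holds). Time passes only in rows, so rows that repeat a pose let the fingers close. It gives the time, the measured TCP pose, the force, the opening and the grip force at its end, in the units of the state.
- robot.get_obs(): the state, without advancing time (a new reading comes with each control period).
- robot.camera(name): name is "scene" or "top" or "wrist"; returns a dict with "img" (420x560x3 uint8, red, green, blue), "range_z" (420x560 float32, m along the optical axis (not along the pixel's ray), 0 where there is no reading), "fx", "fy", "cx", "cy" (pixels), "k1" (the pictures are not rectified: a ray, as slopes to the right and down, at radius r is drawn at 1 + k1 r^2 times it, then the intrinsics apply), "origin" and "orientation" of the camera in the world. Camera axes: x right, y down, z forward; pixel columns grow to the right and rows downward; lengths in m; the calibration is good to about 2 mm. A picture is of the moment at which its call begins.
- robot.close_job(): hands the job in; it is judged then, once.
The state is a dict: "time": time; "joint_positions": joint angles; "joint_velocities": joint speeds; "joint_torque": joint torques, N m; "ee_pos": TCP position; "tcp_rot": TCP orientation; "force": force on the tool from outside, world axes, zero at the start; "wrist_torque": the same for the moment, N m; "grip_width": finger opening in m; "finger_force": force on a finger pad.
Only numpy, scipy, OpenCV 4.12 (cv2) and the standard library are available. Lean on these libraries where they do the work, as an engineer would, in place of code of your own. Each camera call takes 0.05 s, during which the arm holds its last target. There are 200 camera calls.

## Working session

There is one attempt and no reset: what is moved stays moved. The work goes in short steps, Python scripts to look and compute and a tool call to move; the robot and the scene stay as the last step left them, time stands still between calls to the robot, and variables do not carry over. Pictures are saved under pics/ and viewed, at most 10 in all, crops included, and the job is handed in when it is done.

Besides the shell and the picture viewer there is one more tool, called after ">>>" as name(argument=value, ...) on one line, values as JSON. arm_command: Moves the arm, as the interface text tells. Its arguments: {"type":"object","properties":{"hand":{"type":"array","items":{"type":"number"}},"offset":{"type":"array","items":{"type":"array","items":{"type":"number"}}},"yaw":{"type":"array","items":{"type":"number"}},"grip_force":{"type":"number"}},"required":["hand","offset","yaw"]}

```bash
mkdir -p pics; ls
cat > h.py <<'E'
import numpy as np, cv2
from scipy.spatial.transform import Rotation as R
from station import robot
def cam(n,save=None):
    c=robot.camera(n)
    if save: cv2.imwrite('pics/'+save,c['img'][:,:,::-1])
    return c
def rot(c):
    o=np.array(c['orientation'],float)
    return o if o.shape==(3,3) else R.from_rotvec(o).as_matrix()
def plane(c,uv,z):
    K=np.array([[c['fx'],0,c['cx']],[0,c['fy'],c['cy']],[0,0,1.]])
    p=cv2.undistortPoints(np.array(uv,float).reshape(-1,1,2),K,np.array([c['k1'],0,0,0.])).reshape(-1,2)
    d=np.c_[p,np.ones(len(p))]@rot(c).T
    o=np.array(c['origin']); return o+d*((z-o[2])/d[:,2])[:,None]
E
python3 - <<'E'
from h import *
a=cam('top','top.png'); b=cam('scene','scene.png')
cv2.imwrite('pics/both.png',cv2.resize(np.vstack([a['img'],b['img']])[:,:,::-1],None,fx=.71,fy=.71))
print({k:v for k,v in a.items() if k not in('img','range_z')}); o=robot.get_obs(); print(o)
E
```

```text
pics
{'fx': 401.10805171527875, 'fy': 401.10805171527875, 'cx': 279.1710362751996, 'cy': 210.08464927276822, 'k1': -0.10074522991982539, 'origin': array([0.49895458, 0.03321421, 1.12614305]), 'orientation': array([-2.1593633 ,  2.18131163, -0.09964218])}
{'time': 0.1, 'joint_positions': array([-1.48712731e+00,  2.45721729e-01,  1.55886064e+00, -2.46016358e-05,
        1.33870765e+00, -1.74135626e-01]), 'joint_velocities': array([-0.00266023, -0.00249982, -0.00106471, -0.00076885, -0.00253435,
        0.00265108]), 'joint_torque': array([-9.60365867e-06, -4.16918314e+01, -3.15524447e+01,  6.86572376e-02,
        3.10300954e-02, -6.17397495e-05]), 'ee_pos': array([ 0.16565457, -0.62798706,  0.20448687]), 'tcp_rot': array([-3.11384494e+00, -4.03628805e-01, -8.29537161e-05]), 'force': array([ 0.62084605, -0.13465502, -0.98014629]), 'wrist_torque': array([-0.04286871, -0.06985071,  0.03839274]), 'finger_force': 0.0, 'grip_width': 0.09392749388873463}
```

View pics/top.png

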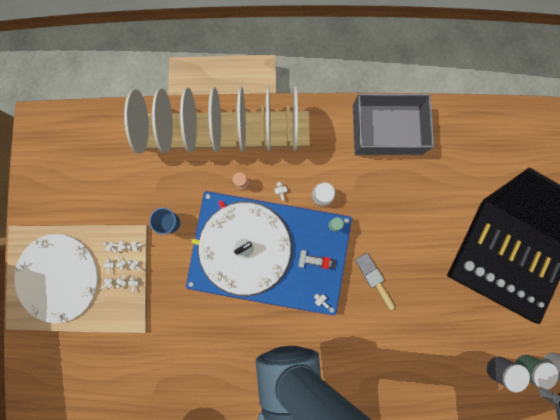

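View pics/scene.png

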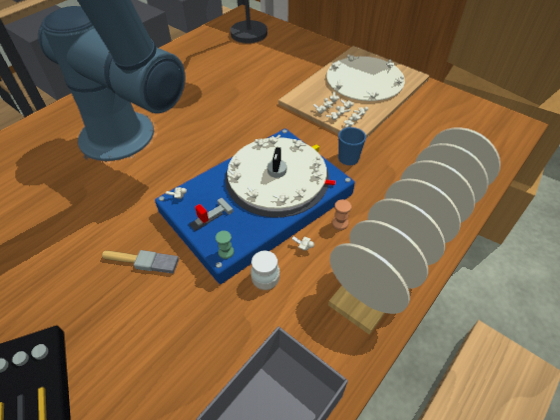

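The top view shows the black bar at (243,247), the red tab at (223,206), the yellow stop at (196,242) and the lock tab at (328,263). The bird on the deck is at (322,300) and the green finial at (337,225). The scene view agrees.

```bash
cat > m.py <<'E'
from h import *
def blobs(c,m,box=(160,180,360,330)):
    k=np.zeros_like(m,np.uint8); x0,y0,x1,y1=box; k[y0:y1,x0:x1]=m[y0:y1,x0:x1]
    n,l,s,ce=cv2.connectedComponentsWithStats(k)
    return [(s[i,4],ce[i],np.argwhere(l==i)[:,::-1]) for i in range(1,n) if s[i,4]>12]
def masks(c):
    h=cv2.cvtColor(c['img'],cv2.COLOR_RGB2HSV).astype(int); H,S,V=h[...,0],h[...,1],h[...,2]
    return dict(red=((H<5)|(H>173))&(S>190)&(V>90), yel=(abs(H-28)<5)&(S>180)&(V>120), blk=(V<60)&(S<130), blue=(abs(H-110)<10)&(S>150))
E
python3 - <<'E'
from m import *
c=cam('top'); m=masks(c)
for k in ['red','yel','blk']:
    z={'red':.094,'yel':.07,'blk':.131}[k]
    for a,ce,pts in blobs(c,m[k]):
        P=plane(c,pts,z)[:,:2]; w=np.linalg.eigh(np.cov(P.T))
        print(k,a,ce.round(1),P.mean(0).round(4),'ax',np.degrees(np.arctan2(w[1][1,1],w[1][0,1])).round(1),(w[0]**.5).round(4))
b=max(blobs(c,m['blue'],(180,180,360,320)),key=lambda t:t[0]); P=plane(c,b[2],.05)[:,:2].astype(np.float32)
r=cv2.minAreaRect(P); print('casing',r); print(cv2.boxPoints(r).round(3))
o=robot.get_obs(); print('tool axes',R.from_rotvec(o['tcp_rot']).as_matrix().round(3))
E
```

```text
red 49 [325.2 262.7] [ 0.4616 -0.0797] ax 167.0 [0.0039 0.0072]
blk 45 [241.  249.4] [0.4978 0.1321] ax 110.7 [0.0028 0.0104]
casing ((0.48915791511535645, 0.06595508754253387), (0.4027877748012543, 0.2631538212299347), 79.4347915649414)
[[ 0.323 -0.108]
 [ 0.582 -0.156]
 [ 0.655  0.24 ]
 [ 0.397  0.288]]
tool axes [[ 0.967  0.255 -0.   ]
 [ 0.255 -0.967  0.001]
 [ 0.    -0.001 -1.   ]]
```

>>> arm_command(hand=[9.4,9.4,9.4,9.4,9.4,9.4,9.4,9.4], offset=[[2.4,5.4,0.5],[4.8,10.8,1],[7.2,16.2,2],[9.6,21.6,2.5],[12,27,3],[14.4,32.4,3.5],[16.8,37.8,4],[19.2,43.2,4]], yaw=[7,14,21,28,35,42,49,56])

```text
time: 1.15
ee_pos: [0.3582, -0.1949, 0.2459]
tcp_rot: [2.557, 1.823, 0.001]
force: [1.5, -0.8, 0.4]
grip_width: 0.0937
finger_force: 0.0
```

>>> arm_command(hand=[9.4,9.4,9.4,9.4,9.4,9.4,9.4,9.4], offset=[[2.4,5.4,0],[4.8,10.8,0],[7.2,16.2,0],[9.6,21.6,0],[12,27,0],[14.2,32.6,0],[14.2,32.6,0],[14.2,32.6,0]], yaw=[7,14,21,28,35,42,47,47])

```text
time: 2.15
ee_pos: [0.4995, 0.1301, 0.245]
tcp_rot: [-1.623, -2.689, 0.001]
force: [0.5, 0.1, 0.3]
grip_width: 0.0937
finger_force: 0.0
```

Run:
```python
from m import *
c=cam('wrist','w1.png'); o=robot.get_obs(); print(o['time'],o['ee_pos'],o['joint_positions'],o['force'],o['wrist_torque']);print(R.from_rotvec(o['tcp_rot']).as_matrix().round(3), c['origin'])
```

```text
2.2 [0.49947016 0.12947599 0.24512416] [ 3.36851498e-02 -1.05921410e-01  1.85457458e+00 -6.89633904e-05
  1.39360006e+00 -4.49655107e-01] [-0.14118035  0.17912993  0.4709711 ] [-0.01538433 -0.13269069 -0.02660298]
[[-0.465  0.885 -0.001]
 [ 0.885  0.465 -0.   ]
 [ 0.    -0.001 -1.   ]] [0.46235454 0.20024754 0.42359451]
```

View pics/w1.png

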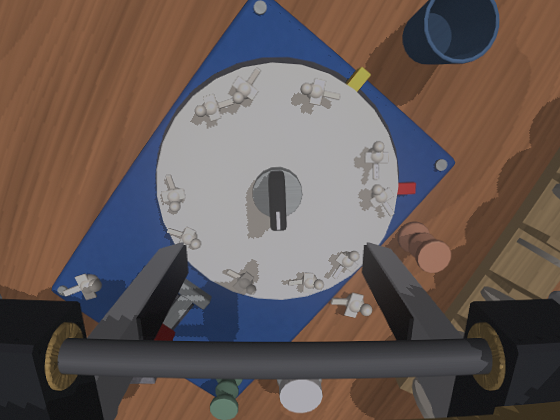

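The wrist view shows the bar at (277,200), almost aligned with the tool. The tab is at (406,188) and the stop at (359,79).

Run:
```python
from m import *
c=dict(np.load('x.npz')) if 0 else cam('wrist')
m=masks(c); h=cv2.cvtColor(c['img'],cv2.COLOR_RGB2HSV)
pl=((h[...,1]<40)&(h[...,2]>120)).astype(np.uint8); pl[290:]=0
ct=max(cv2.findContours(pl,cv2.RETR_EXTERNAL,cv2.CHAIN_APPROX_NONE)[0],key=cv2.contourArea)
P=plane(c,ct.reshape(-1,2),.071)[:,:2]
hull=cv2.convexHull(P.astype(np.float32)).reshape(-1,2)
cen,r=cv2.minEnclosingCircle(hull); print('plate',cen,r)
for k,z in (('red',.055),('yel',.07)):
    for a,ce,pts in blobs(c,m[k],(330,50,440,230)):
        p=plane(c,pts,z)[:,:2].mean(0); d=p-cen; print(k,a,ce.round(),p.round(4),np.hypot(*d).round(4),'hdg',np.degrees(np.arctan2(d[1],d[0])).round(2))
v=h[...,2]; bx=(v<75)
rz=c['range_z']
print(c['img'][165:240:6,277].tolist()); print(v[215,245:310].tolist()); print(rz[215,262:295:3].round(3).tolist())
# top face by depth
o=np.array(c['origin']); vv,uu=np.mgrid[150:250,240:310]
K=np.array([[c['fx'],0,c['cx']],[0,c['fy'],c['cy']],[0,0,1.]])
q=cv2.undistortPoints(np.c_[uu.ravel(),vv.ravel()].astype(float).reshape(-1,1,2),K,np.array([c['k1'],0,0,0.])).reshape(-1,2)
W=o+(np.c_[q,np.ones(len(q))]@rot(c).T)*rz[150:250,240:310].ravel()[:,None]
t=W[(W[:,2]>.125)&(W[:,2]<.14)][:,:2].astype(np.float32); print('bar top',len(t),cv2.minAreaRect(t))
w=np.linalg.eigh(np.cov(t.T))[1][:,1]; print(np.degrees(np.arctan2(w[1],w[0])))
```

```text
plate (0.502096951007843, 0.12889789044857025) 0.12153671681880951
[[174, 173, 174], [55, 55, 55], [57, 57, 57], [59, 60, 61], [58, 58, 59], [60, 60, 61], [59, 59, 60], [59, 58, 59], [167, 166, 171], [166, 165, 171], [167, 166, 171], [171, 169, 171], [169, 168, 169]]
[170, 168, 139, 133, 135, 134, 134, 134, 134, 135, 134, 134, 134, 134, 135, 133, 134, 134, 133, 134, 135, 133, 132, 110, 104, 62, 56, 58, 59, 59, 55, 101, 171, 177, 182, 88, 57, 60, 61, 60, 55, 86, 110, 164, 171, 170, 170, 169, 170, 170, 170, 170, 170, 171, 169, 169, 169, 169, 170, 169, 170, 169, 169, 169, 169]
[0.367000013589859, 0.36899998784065247, 0.3529999852180481, 0.3089999854564667, 0.3070000112056732, 0.30799999833106995, 0.3070000112056732, 0.30799999833106995, 0.31200000643730164, 0.36800000071525574, 0.3700000047683716]
bar top 857 ((0.5014281272888184, 0.13010162115097046), (0.01398903876543045, 0.04562786966562271), 30.18895721435547)
120.4341245587595
```

>>> arm_command(hand=[9.4,9.4,6,4,4,4], offset=[[0.2,0,-4],[0.2,0,-8],[0.2,0,-12],[0.2,0,-14],[0.2,0,-14.8],[0.2,0,-14.8]], yaw=[2.5,2.5,2.5,2.5,2.5,2.5])

```text
time: 3.0
ee_pos: [0.5019, 0.129, 0.0977]
tcp_rot: [1.566, 2.723, 0.0]
force: [-0.3, -0.3, 0.9]
grip_width: 0.0574
finger_force: 0.0
```

>>> arm_command(hand=[0,0,0,0,0,0,0,0], offset=[[0,0,0],[0,0,0],[0,0,0],[0,0,0],[0,0,0],[0,0,0],[0,0,0],[0,0,0]], yaw=[0,0,0,0,0,0,0,0], grip_force=40)

```text
time: 4.0
ee_pos: [0.502, 0.1296, 0.0976]
tcp_rot: [1.564, 2.724, 0.001]
force: [2.5, 2.2, 0.1]
grip_width: 0.0139
finger_force: 40.0
```

```bash
cat > s.py <<'E'
from h import *
o=robot.get_obs(); y=R.from_rotvec(o['tcp_rot']).as_matrix()[:,1]
print('t',round(o['time'],2),'pos',o['ee_pos'].round(4),'hdg',np.degrees(np.arctan2(y[1],y[0])).round(2),'F',o['force'].round(2),'T',o['wrist_torque'].round(3),'w',round(o['grip_width'],4),'ff',round(o['finger_force'],1))
E
python3 s.py
```

```text
t 4.0 pos [0.502  0.1296 0.0976] hdg 30.27 F [2.54 2.22 0.13] T [ 0.354 -0.497 -0.036] w 0.0139 ff 40.0
```

>>> arm_command(hand=[0,0,0,0,0,0,0,0], offset=[[0,0,0],[0,0,0],[0,0,0],[0,0,0],[0,0,0],[0,0,0],[0,0,0],[0,0,0]], yaw=[5,10,15,20,25,30,35,40])

```text
time: 5.0
ee_pos: [0.5019, 0.1295, 0.0976]
tcp_rot: [0.534, 3.096, 0.0]
force: [1.6, 1.4, 0.8]
grip_width: 0.0138
finger_force: 40.0
```

>>> arm_command(hand=[0,0,0,0], offset=[[0,0,0],[0,0,0],[0,0,0],[0,0,0]], yaw=[2,4,4,4])

```text
time: 5.5
ee_pos: [0.5019, 0.1295, 0.0976]
tcp_rot: [0.43, 3.112, 0.0]
force: [1.3, 2.3, 0.3]
grip_width: 0.0137
finger_force: 40.0
```

```bash
python3 s.py
```

```text
t 5.5 pos [0.5019 0.1295 0.0976] hdg 74.26 F [1.26 2.25 0.29] T [ 0.304 -0.435  0.24 ] w 0.0137 ff 40.0
```

>>> arm_command(hand=[0,0,0,0], offset=[[0,0,0],[0,0,0],[0,0,0],[0,0,0]], yaw=[1,2,3,3])

```text
time: 6.0
ee_pos: [0.5019, 0.1295, 0.0976]
tcp_rot: [0.348, 3.122, 0.0]
force: [2.4, 2.3, 1.2]
grip_width: 0.014
finger_force: 40.0
```

```bash
python3 s.py
```

```text
t 6.0 pos [0.5019 0.1295 0.0976] hdg 77.28 F [2.36 2.25 1.24] T [ 0.322 -0.494  0.032] w 0.014 ff 40.0
```

>>> arm_command(hand=[0,0], offset=[[0,0,0],[0,0,0]], yaw=[1,1])

```text
time: 6.25
ee_pos: [0.5019, 0.1295, 0.0976]
tcp_rot: [0.321, 3.125, 0.0]
force: [2.2, 1.1, 2.4]
grip_width: 0.0136
finger_force: 40.0
```

```bash
python3 s.py
```

```text
t 6.25 pos [0.5019 0.1295 0.0976] hdg 78.28 F [2.17 1.09 2.38] T [ 0.417 -0.507  0.001] w 0.0136 ff 40.0
```

>>> arm_command(hand=[0,0], offset=[[0,0,0],[0,0,0]], yaw=[1,1])

```text
time: 6.5
ee_pos: [0.5019, 0.1295, 0.0976]
tcp_rot: [0.293, 3.128, 0.0]
force: [1.3, 1.3, 3.7]
grip_width: 0.0136
finger_force: 40.0
```

```bash
python3 s.py
```

```text
t 6.5 pos [0.5019 0.1295 0.0976] hdg 79.28 F [1.34 1.26 3.67] T [ 0.393 -0.512  0.077] w 0.0136 ff 40.0
```

>>> arm_command(hand=[0,0], offset=[[0,0,0],[0,0,0]], yaw=[1,1])

```text
time: 6.75
ee_pos: [0.5019, 0.1295, 0.0976]
tcp_rot: [0.267, 3.13, 0.0]
force: [2.4, 1.7, 2.9]
grip_width: 0.0138
finger_force: 40.0
```

```bash
python3 s.py
```

```text
t 6.75 pos [0.5019 0.1295 0.0976] hdg 80.26 F [2.44 1.75 2.92] T [ 0.302 -0.518 -0.138] w 0.0138 ff 40.0
```

>>> arm_command(hand=[0,0,0], offset=[[0,0,0],[0,0,0],[0,0,0]], yaw=[1,1,1])

```text
time: 7.12
ee_pos: [0.5019, 0.1295, 0.0976]
tcp_rot: [0.239, 3.132, 0.0]
force: [2.6, 0.8, 4.6]
grip_width: 0.0137
finger_force: 40.0
```

```bash
python3 s.py
```

```text
t 7.12 pos [0.5019 0.1295 0.0976] hdg 81.26 F [2.61 0.76 4.63] T [ 0.355 -0.538 -0.233] w 0.0137 ff 40.0
```

>>> arm_command(hand=[0,0,0], offset=[[0,0,0],[0,0,0],[0,0,0]], yaw=[1,1,1])

```text
time: 7.5
ee_pos: [0.5019, 0.1295, 0.0976]
tcp_rot: [0.212, 3.134, 0.0]
force: [1.8, 1.0, 4.3]
grip_width: 0.0138
finger_force: 40.1
```

```bash
python3 s.py
```

```text
t 7.5 pos [0.5019 0.1295 0.0976] hdg 82.26 F [1.77 0.99 4.3 ] T [ 0.353 -0.579 -0.394] w 0.0138 ff 40.1
```

>>> arm_command(hand=[0,0,0,0], offset=[[0,0,0],[0,0,0],[0,0,0],[0,0,0]], yaw=[-2,-4,-6,-6])

```text
time: 8.0
ee_pos: [0.5019, 0.1295, 0.0976]
tcp_rot: [0.376, 3.119, -0.0]
force: [3.2, 2.4, 5.0]
grip_width: 0.0136
finger_force: 40.0
```

```bash
python3 s.py
```

```text
t 8.0 pos [0.5019 0.1295 0.0976] hdg 76.24 F [3.21 2.37 5.03] T [ 0.406 -0.618 -0.029] w 0.0136 ff 40.0
```

>>> arm_command(hand=[0,0], offset=[[0,0,0],[0,0,0]], yaw=[-2,-2])

```text
time: 8.25
ee_pos: [0.5019, 0.1295, 0.0976]
tcp_rot: [0.43, 3.112, -0.0]
force: [2.0, 1.1, 5.3]
grip_width: 0.0137
finger_force: 40.0
```

```bash
python3 s.py
```

```text
t 8.25 pos [0.5019 0.1295 0.0976] hdg 74.27 F [1.98 1.13 5.32] T [ 0.373 -0.621  0.158] w 0.0137 ff 40.0
```

>>> arm_command(hand=[0,0], offset=[[0,0,0],[0,0,0]], yaw=[-2,-2])

```text
time: 8.5
ee_pos: [0.5019, 0.1295, 0.0976]
tcp_rot: [0.484, 3.104, -0.0]
force: [2.3, 1.8, 5.1]
grip_width: 0.0137
finger_force: 40.0
```

```bash
python3 s.py
```

```text
t 8.5 pos [0.5019 0.1295 0.0976] hdg 72.26 F [2.34 1.79 5.11] T [ 0.392 -0.622  0.22 ] w 0.0137 ff 40.0
```

>>> arm_command(hand=[0,0], offset=[[0,0,0],[0,0,0]], yaw=[-2,-2])

```text
time: 8.75
ee_pos: [0.5019, 0.1295, 0.0976]
tcp_rot: [0.539, 3.095, -0.0]
force: [2.7, 0.9, 3.7]
grip_width: 0.0134
finger_force: 40.0
```

```bash
python3 s.py
```

```text
t 8.75 pos [0.5019 0.1295 0.0976] hdg 70.26 F [2.66 0.87 3.71] T [ 0.372 -0.595  0.174] w 0.0134 ff 40.0
```

>>> arm_command(hand=[0,0], offset=[[0,0,0],[0,0,0]], yaw=[-2,-2])

```text
time: 9.0
ee_pos: [0.5019, 0.1295, 0.0976]
tcp_rot: [0.593, 3.085, 0.0]
force: [1.8, 1.7, 4.8]
grip_width: 0.014
finger_force: 40.0
```

```bash
python3 s.py
```

```text
t 9.0 pos [0.5019 0.1295 0.0976] hdg 68.24 F [1.82 1.67 4.78] T [ 0.408 -0.648  0.045] w 0.014 ff 40.0
```

>>> arm_command(hand=[0,0], offset=[[0,0,0],[0,0,0]], yaw=[-2,-2])

```text
time: 9.25
ee_pos: [0.5019, 0.1295, 0.0976]
tcp_rot: [0.647, 3.074, 0.0]
force: [3.2, 2.1, 4.9]
grip_width: 0.0137
finger_force: 40.0
```

```bash
python3 s.py
```

```text
t 9.25 pos [0.5019 0.1295 0.0976] hdg 66.21 F [3.21 2.11 4.88] T [ 0.424 -0.609 -0.034] w 0.0137 ff 40.0
```

>>> arm_command(hand=[0,0], offset=[[0,0,0],[0,0,0]], yaw=[-2,-2])

```text
time: 9.5
ee_pos: [0.5019, 0.1295, 0.0976]
tcp_rot: [0.702, 3.062, 0.0]
force: [3.2, 1.8, 5.7]
grip_width: 0.0139
finger_force: 40.0
```

```bash
python3 s.py
```

```text
t 9.5 pos [0.5019 0.1295 0.0976] hdg 64.19 F [3.16 1.8  5.74] T [ 0.372 -0.63  -0.088] w 0.0139 ff 40.0
```

>>> arm_command(hand=[0,0], offset=[[0,0,0],[0,0,0]], yaw=[-2,-2])

```text
time: 9.75
ee_pos: [0.5019, 0.1296, 0.0976]
tcp_rot: [0.755, 3.049, 0.001]
force: [3.3, 2.0, 4.7]
grip_width: 0.0133
finger_force: 40.0
```

```bash
python3 s.py
```

```text
t 9.75 pos [0.5019 0.1296 0.0976] hdg 62.17 F [3.28 1.98 4.72] T [ 0.378 -0.642 -0.19 ] w 0.0133 ff 40.0
```

>>> arm_command(hand=[0,0], offset=[[0,0,0],[0,0,0]], yaw=[-2,-2])

```text
time: 10.0
ee_pos: [0.5019, 0.1296, 0.0976]
tcp_rot: [0.806, 3.036, 0.001]
force: [4.3, 1.9, 5.4]
grip_width: 0.014
finger_force: 40.0
```

```bash
python3 s.py
```

```text
t 10.0 pos [0.5019 0.1296 0.0976] hdg 60.25 F [4.35 1.87 5.4 ] T [ 0.428 -0.664 -0.121] w 0.014 ff 40.0
```

>>> arm_command(hand=[0,0], offset=[[0,0,0],[0,0,0]], yaw=[-2,-2])

```text
time: 10.25
ee_pos: [0.5019, 0.1295, 0.0976]
tcp_rot: [0.858, 3.022, 0.0]
force: [3.0, 3.3, 4.9]
grip_width: 0.0136
finger_force: 40.0
```

```bash
python3 s.py
```

```text
t 10.25 pos [0.5019 0.1295 0.0976] hdg 58.31 F [3.05 3.29 4.93] T [ 0.412 -0.678  0.227] w 0.0136 ff 40.0
```

>>> arm_command(hand=[0,0], offset=[[0,0,0],[0,0,0]], yaw=[-2,-2])

```text
time: 10.5
ee_pos: [0.5019, 0.1296, 0.0976]
tcp_rot: [0.911, 3.006, 0.0]
force: [3.9, 2.9, 5.2]
grip_width: 0.0136
finger_force: 40.0
```

```bash
python3 s.py
```

```text
t 10.5 pos [0.5019 0.1296 0.0976] hdg 56.27 F [3.9  2.91 5.2 ] T [ 0.496 -0.694  0.123] w 0.0136 ff 40.0
```

>>> arm_command(hand=[0,0], offset=[[0,0,0],[0,0,0]], yaw=[-2,-2])

```text
time: 10.75
ee_pos: [0.5019, 0.1296, 0.0976]
tcp_rot: [0.964, 2.99, 0.001]
force: [2.5, 2.8, 5.1]
grip_width: 0.0137
finger_force: 40.0
```

```bash
python3 s.py
```

```text
t 10.75 pos [0.5019 0.1296 0.0976] hdg 54.27 F [2.52 2.83 5.08] T [ 0.494 -0.74   0.04 ] w 0.0137 ff 40.0
```

>>> arm_command(hand=[0,0], offset=[[0,0,0],[0,0,0]], yaw=[-2,-2])

```text
time: 11.0
ee_pos: [0.5019, 0.1296, 0.0976]
tcp_rot: [1.016, 2.972, 0.001]
force: [3.6, 2.3, 4.5]
grip_width: 0.0138
finger_force: 40.0
```

```bash
python3 s.py
```

```text
t 11.0 pos [0.5019 0.1296 0.0976] hdg 52.24 F [3.59 2.26 4.48] T [ 0.429 -0.756 -0.046] w 0.0138 ff 40.0
```

>>> arm_command(hand=[0,0], offset=[[0,0,0],[0,0,0]], yaw=[-2,-2])

```text
time: 11.25
ee_pos: [0.502, 0.1296, 0.0976]
tcp_rot: [1.069, 2.954, 0.001]
force: [2.9, 3.4, 5.1]
grip_width: 0.0137
finger_force: 40.0
```

```bash
python3 s.py
```

```text
t 11.25 pos [0.502  0.1296 0.0976] hdg 50.22 F [2.93 3.41 5.12] T [ 0.463 -0.774 -0.172] w 0.0137 ff 40.0
```

>>> arm_command(hand=[0,0], offset=[[0,0,0],[0,0,0]], yaw=[-2,-2])

```text
time: 11.5
ee_pos: [0.502, 0.1296, 0.0976]
tcp_rot: [1.12, 2.935, 0.001]
force: [4.7, 3.1, 5.5]
grip_width: 0.0137
finger_force: 40.0
```

```bash
python3 s.py
```

```text
t 11.5 pos [0.502  0.1296 0.0976] hdg 48.21 F [4.73 3.14 5.54] T [ 0.558 -0.774 -0.163] w 0.0137 ff 40.0
```

>>> arm_command(hand=[0,0], offset=[[0,0,0],[0,0,0]], yaw=[-2,-2])

```text
time: 11.75
ee_pos: [0.502, 0.1296, 0.0976]
tcp_rot: [1.172, 2.914, 0.001]
force: [3.9, 2.9, 6.0]
grip_width: 0.0136
finger_force: 40.0
```

```bash
python3 s.py
```

```text
t 11.75 pos [0.502  0.1296 0.0976] hdg 46.17 F [3.95 2.9  5.97] T [ 0.509 -0.775 -0.285] w 0.0136 ff 40.0
```

>>> arm_command(hand=[0,0], offset=[[0,0,0],[0,0,0]], yaw=[-2,-2])

```text
time: 12.0
ee_pos: [0.502, 0.1296, 0.0976]
tcp_rot: [1.22, 2.894, 0.001]
force: [3.9, 3.1, 5.5]
grip_width: 0.0138
finger_force: 40.0
```

```bash
python3 s.py
```

```text
t 12.0 pos [0.502  0.1296 0.0976] hdg 44.27 F [3.9  3.06 5.48] T [ 0.588 -0.814  0.201] w 0.0138 ff 40.0
```

>>> arm_command(hand=[0,0], offset=[[0,0,0],[0,0,0]], yaw=[-2,-2])

```text
time: 12.25
ee_pos: [0.502, 0.1296, 0.0976]
tcp_rot: [1.271, 2.872, 0.001]
force: [4.0, 2.5, 4.6]
grip_width: 0.0138
finger_force: 40.0
```

```bash
python3 s.py
```

```text
t 12.25 pos [0.502  0.1296 0.0976] hdg 42.27 F [4.03 2.46 4.64] T [ 0.543 -0.753  0.26 ] w 0.0138 ff 40.0
```

>>> arm_command(hand=[0,0], offset=[[0,0,0],[0,0,0]], yaw=[-2,-2])

```text
time: 12.5
ee_pos: [0.502, 0.1296, 0.0976]
tcp_rot: [1.321, 2.85, 0.001]
force: [4.5, 3.1, 5.5]
grip_width: 0.0136
finger_force: 40.0
```

```bash
python3 s.py
```

```text
t 12.5 pos [0.502  0.1296 0.0976] hdg 40.26 F [4.47 3.1  5.46] T [ 0.537 -0.823  0.145] w 0.0136 ff 40.0
```

>>> arm_command(hand=[0,0], offset=[[0,0,0],[0,0,0]], yaw=[-2,-2])

```text
time: 12.75
ee_pos: [0.502, 0.1296, 0.0976]
tcp_rot: [1.371, 2.826, 0.001]
force: [3.9, 4.0, 4.6]
grip_width: 0.0138
finger_force: 40.0
```

```bash
python3 s.py
```

```text
t 12.75 pos [0.502  0.1296 0.0976] hdg 38.24 F [3.91 3.96 4.64] T [ 0.548 -0.856 -0.019] w 0.0138 ff 40.0
```

>>> arm_command(hand=[0,0], offset=[[0,0,0],[0,0,0]], yaw=[-2,-2])

```text
time: 13.0
ee_pos: [0.502, 0.1296, 0.0976]
tcp_rot: [1.421, 2.801, 0.001]
force: [4.1, 3.1, 5.2]
grip_width: 0.0138
finger_force: 40.0
```

```bash
python3 s.py
```

```text
t 13.0 pos [0.502  0.1296 0.0976] hdg 36.22 F [4.1  3.08 5.16] T [ 0.545 -0.803 -0.042] w 0.0138 ff 40.0
```

>>> arm_command(hand=[0,0,0,0], offset=[[0,0,0],[0,0,0],[0,0,0],[0,0,0]], yaw=[-2,-4,-4,-4])

```text
time: 13.5
ee_pos: [0.502, 0.1296, 0.0976]
tcp_rot: [1.518, 2.75, 0.001]
force: [4.2, 3.8, 5.5]
grip_width: 0.0135
finger_force: 40.0
```

```bash
python3 s.py
```

```text
t 13.5 pos [0.502  0.1296 0.0976] hdg 32.19 F [4.24 3.82 5.53] T [ 0.591 -0.755 -0.28 ] w 0.0135 ff 40.0
```

>>> arm_command(hand=[0,0], offset=[[0,0,0],[0,0,0]], yaw=[-2,-2])

```text
time: 13.75
ee_pos: [0.502, 0.1296, 0.0976]
tcp_rot: [1.565, 2.723, 0.001]
force: [3.9, 3.8, 4.7]
grip_width: 0.0138
finger_force: 40.0
```

```bash
python3 s.py
```

```text
t 13.75 pos [0.502  0.1296 0.0976] hdg 30.23 F [3.85 3.82 4.72] T [ 0.565 -0.823 -0.004] w 0.0138 ff 40.0
```

>>> arm_command(hand=[0,0], offset=[[0,0,0],[0,0,0]], yaw=[-2,-2])

```text
time: 14.0
ee_pos: [0.502, 0.1296, 0.0976]
tcp_rot: [1.611, 2.696, 0.001]
force: [4.7, 3.7, 4.2]
grip_width: 0.0134
finger_force: 40.0
```

```bash
python3 s.py
```

```text
t 14.0 pos [0.502  0.1296 0.0976] hdg 28.27 F [4.69 3.73 4.21] T [ 0.561 -0.826  0.266] w 0.0134 ff 40.0
```

>>> arm_command(hand=[0,0], offset=[[0,0,0],[0,0,0]], yaw=[-2,-2])

```text
time: 14.25
ee_pos: [0.5021, 0.1296, 0.0976]
tcp_rot: [1.659, 2.667, 0.001]
force: [3.8, 3.5, 4.8]
grip_width: 0.0139
finger_force: 40.0
```

```bash
python3 s.py
```

```text
t 14.25 pos [0.5021 0.1296 0.0976] hdg 26.25 F [3.84 3.47 4.81] T [ 0.622 -0.839  0.184] w 0.0139 ff 40.0
```

>>> arm_command(hand=[0,0], offset=[[0,0,0],[0,0,0]], yaw=[-2,-2])

```text
time: 14.5
ee_pos: [0.5021, 0.1296, 0.0976]
tcp_rot: [1.705, 2.638, 0.001]
force: [4.2, 3.3, 3.6]
grip_width: 0.0136
finger_force: 40.0
```

```bash
python3 s.py
```

```text
t 14.5 pos [0.5021 0.1296 0.0976] hdg 24.24 F [4.22 3.28 3.62] T [ 0.609 -0.858  0.047] w 0.0136 ff 40.0
```

>>> arm_command(hand=[0,0], offset=[[0,0,0],[0,0,0]], yaw=[-2,-2])

```text
time: 14.75
ee_pos: [0.5021, 0.1296, 0.0976]
tcp_rot: [1.752, 2.607, 0.001]
force: [4.5, 4.1, 4.0]
grip_width: 0.0137
finger_force: 40.0
```

```bash
python3 s.py
```

```text
t 14.75 pos [0.5021 0.1296 0.0976] hdg 22.22 F [4.46 4.1  4.02] T [ 0.552 -0.858 -0.06 ] w 0.0137 ff 40.0
```

>>> arm_command(hand=[0,0], offset=[[0,0,0],[0,0,0]], yaw=[-2,-2])

```text
time: 15.0
ee_pos: [0.5021, 0.1297, 0.0976]
tcp_rot: [1.797, 2.576, 0.001]
force: [4.5, 3.2, 4.5]
grip_width: 0.0133
finger_force: 40.0
```

```bash
python3 s.py
```

```text
t 15.0 pos [0.5021 0.1297 0.0976] hdg 20.2 F [4.54 3.23 4.46] T [ 0.551 -0.833 -0.188] w 0.0133 ff 40.0
```

>>> arm_command(hand=[0,0], offset=[[0,0,0],[0,0,0]], yaw=[-2,-2])

```text
time: 15.25
ee_pos: [0.5021, 0.1297, 0.0976]
tcp_rot: [1.842, 2.544, 0.002]
force: [5.9, 4.1, 4.3]
grip_width: 0.0135
finger_force: 40.0
```

```bash
python3 s.py
```

```text
t 15.25 pos [0.5021 0.1297 0.0976] hdg 18.18 F [5.95 4.06 4.3 ] T [ 0.523 -0.859 -0.231] w 0.0135 ff 40.0
```

>>> arm_command(hand=[0,0], offset=[[0,0,0],[0,0,0]], yaw=[-1,-1])

```text
time: 15.5
ee_pos: [0.5021, 0.1297, 0.0976]
tcp_rot: [1.865, 2.528, 0.002]
force: [4.9, 3.1, 4.3]
grip_width: 0.0139
finger_force: 40.0
```

```bash
python3 s.py
```

```text
t 15.5 pos [0.5021 0.1297 0.0976] hdg 17.17 F [4.9  3.14 4.32] T [ 0.522 -0.842 -0.269] w 0.0139 ff 40.0
```

>>> arm_command(hand=[0,0], offset=[[0,0,0],[0,0,0]], yaw=[-1,-1])

```text
time: 15.75
ee_pos: [0.5021, 0.1297, 0.0976]
tcp_rot: [1.886, 2.512, 0.002]
force: [4.3, 2.8, 4.2]
grip_width: 0.0141
finger_force: 40.0
```

```bash
python3 s.py
```

```text
t 15.75 pos [0.5021 0.1297 0.0976] hdg 16.2 F [4.28 2.83 4.23] T [ 0.558 -0.825 -0.198] w 0.0141 ff 40.0
```

>>> arm_command(hand=[0,0,0], offset=[[0,0,0],[0,0,0],[0,0,0]], yaw=[-0.5,-0.5,-0.5])

```text
time: 16.12
ee_pos: [0.5021, 0.1296, 0.0976]
tcp_rot: [1.896, 2.504, 0.001]
force: [5.5, 3.2, 4.9]
grip_width: 0.0137
finger_force: 40.0
```

```bash
python3 s.py
```

```text
t 16.12 pos [0.5021 0.1296 0.0976] hdg 15.73 F [5.52 3.2  4.94] T [ 0.524 -0.828  0.017] w 0.0137 ff 40.0
```

>>> arm_command(hand=[1.6,2,3,4,4,4,4,4], offset=[[0,0,0],[0,0,0],[0,0,0],[0,0,0],[0,0,0],[0,0,0],[0,0,0],[0,0,0]], yaw=[0,0,0,0,0,0,0,0])

```text
time: 17.12
ee_pos: [0.5017, 0.1295, 0.0975]
tcp_rot: [1.896, 2.505, -0.0]
force: [0.0, -0.5, 0.4]
grip_width: 0.04
finger_force: 0.0
```

>>> arm_command(hand=[4,4,4,4,4,4], offset=[[0,0,2],[0,0,5],[0,0,9],[0,0,12],[0,0,14.8],[0,0,14.8]], yaw=[0,0,0,0,0,0])

```text
time: 17.88
ee_pos: [0.5031, 0.1296, 0.2478]
tcp_rot: [1.893, 2.502, 0.005]
force: [0.1, 0.4, 0.9]
grip_width: 0.0401
finger_force: 0.0
```

```bash
python3 s.py
python3 - <<'E'
from m import *
c=cam('wrist','w2.png'); rz=c['range_z']
K=np.array([[c['fx'],0,c['cx']],[0,c['fy'],c['cy']],[0,0,1.]])
vv,uu=np.mgrid[150:250,230:320]
q=cv2.undistortPoints(np.c_[uu.ravel(),vv.ravel()].astype(float).reshape(-1,1,2),K,np.array([c['k1'],0,0,0.])).reshape(-1,2)
W=np.array(c['origin'])+(np.c_[q,np.ones(len(q))]@rot(c).T)*rz[150:250,230:320].ravel()[:,None]
t=W[(W[:,2]>.125)&(W[:,2]<.14)][:,:2].astype(np.float32); w=np.linalg.eigh(np.cov(t.T))[1][:,1]
print(len(t),cv2.minAreaRect(t),np.degrees(np.arctan2(w[1],w[0]))%180-90)
E
```

```text
t 17.88 pos [0.5031 0.1296 0.2478] hdg 15.77 F [0.13 0.39 0.88] T [-0.058 -0.058 -0.003] w 0.0401 ff 0.0
825 ((0.5015608668327332, 0.13046613335609436), (0.013472506776452065, 0.045456741005182266), 15.330690383911133) 15.237958401320483
```

>>> arm_command(hand=[4,4,4,4,4,4,4,4], offset=[[-0.6,-3,0],[-1.1,-6,0],[-1.7,-9,0],[-2.3,-12,0],[-2.9,-15,0],[-3.5,-18,0],[-4,-21.1,0],[-4,-21.1,0]], yaw=[9,18,27,36,45,54,63.7,63.7])

```text
time: 18.92
ee_pos: [0.4607, -0.0824, 0.2435]
tcp_rot: [-0.295, -3.125, -0.002]
force: [-0.5, -0.1, 0.4]
grip_width: 0.04
finger_force: 0.0
```

```bash
python3 s.py
python3 - <<'E'
from m import *
c=cam('wrist','w3.png'); m=masks(c)
for a,ce,pts in blobs(c,m['red'],(0,0,560,420)):
    P=plane(c,pts,.094)[:,:2]; print(a,ce.round(),P.mean(0).round(4),cv2.minAreaRect(P.astype(np.float32)))
E
```

```text
t 18.93 pos [ 0.4607 -0.0824  0.2435] hdg 79.22 F [-0.48 -0.12  0.37] T [ 0.09  -0.171  0.   ] w 0.04 ff 0.0
```

View pics/w3.png

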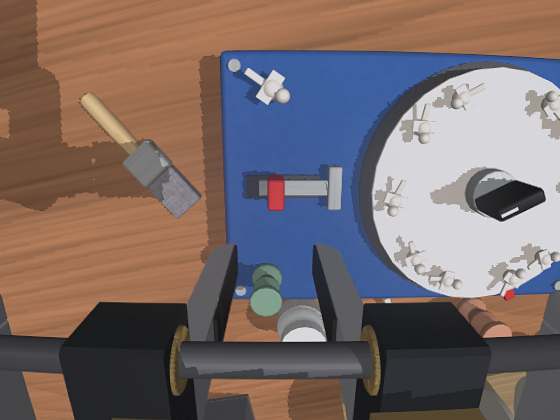

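The wrist view shows the red tab at (276,193), centred between the fingers. A grey crossbar at (335,188) could get in the way of a front finger, so I'll push from behind with the fingers closed.

>>> arm_command(hand=[0,0,0,0,0,0,0,0], offset=[[-0.4,-3,0],[-0.4,-3,0],[-0.4,-3,0],[-0.4,-3,-5],[-0.4,-3,-10],[-0.4,-3,-14],[-0.4,-3,-17.4],[-0.4,-3,-17.4]], yaw=[0,0,0,0,0,0,0,0])

```text
time: 19.98
ee_pos: [0.4557, -0.1094, 0.069]
tcp_rot: [-0.287, -3.123, -0.004]
force: [-0.5, -0.4, 0.1]
grip_width: 0.0005
finger_force: 0.0
```

```bash
python3 s.py
python3 - <<'E'
from m import *
c=cam('wrist','w4.png')
E
```

```text
t 19.98 pos [ 0.4557 -0.1094  0.069 ] hdg 79.51 F [-0.46 -0.38  0.09] T [ 0.037 -0.157  0.014] w 0.0005 ff 0.0
```

View pics/w4.png

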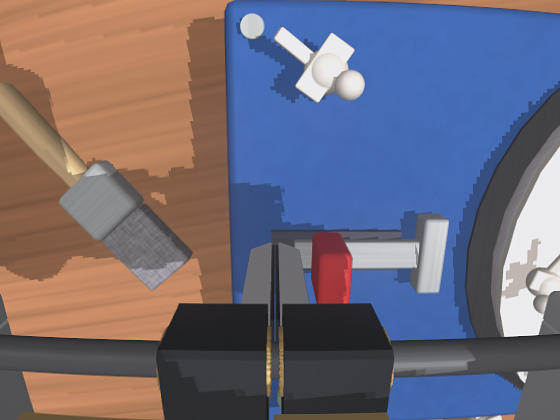

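Fingers are closed just behind the tab at (330,265). Now I push along casing +y.

>>> arm_command(hand=[0,0,0,0,0,0,0,0], offset=[[0.1,0.5,0],[0.2,1,0],[0.3,1.5,0],[0.4,2,0],[0.45,2.4,0],[0.5,2.8,0],[0.6,3.2,0],[0.6,3.2,0]], yaw=[0,0,0,0,0,0,0,0])

```text
time: 21.02
ee_pos: [0.4634, -0.0789, 0.0711]
tcp_rot: [-0.288, -3.127, -0.002]
force: [0.2, -0.7, 1.1]
grip_width: 0.0005
finger_force: 0.3
```

```bash
python3 s.py
```

```text
t 21.02 pos [ 0.4634 -0.0789  0.0711] hdg 79.48 F [ 0.17 -0.68  1.09] T [-0.054 -0.189 -0.03 ] w 0.0005 ff 0.3
```

>>> arm_command(hand=[0,0,0], offset=[[0,0.2,0],[0.1,0.4,0],[0.1,0.4,0]], yaw=[0,0,0])

```text
time: 21.4
ee_pos: [0.4641, -0.0751, 0.0711]
tcp_rot: [-0.288, -3.127, -0.001]
force: [-1.5, -1.1, -0.5]
grip_width: 0.0006
finger_force: 0.8
```

```bash
python3 s.py
```

```text
t 21.4 pos [ 0.4641 -0.0751  0.0711] hdg 79.48 F [-1.5  -1.1  -0.48] T [-0.215  0.1    0.017] w 0.0006 ff 0.8
```

>>> arm_command(hand=[0,0], offset=[[0,0.2,0],[0,0.2,0]], yaw=[0,0])

```text
time: 21.65
ee_pos: [0.4645, -0.0733, 0.0712]
tcp_rot: [-0.288, -3.128, -0.001]
force: [-0.8, -3.2, -1.8]
grip_width: 0.0004
finger_force: 0.8
```

>>> arm_command(hand=[0,0], offset=[[0,0.2,0],[0,0.2,0]], yaw=[0,0])

```text
time: 21.9
ee_pos: [0.4646, -0.0724, 0.0713]
tcp_rot: [0.287, 3.128, -0.004]
force: [-1.2, -6.2, -2.1]
grip_width: 0.0004
finger_force: 3.2
```

```bash
python3 s.py; python3 -c "
from m import *
cam('wrist','w5.png')"
```

```text
t 21.9 pos [ 0.4646 -0.0724  0.0713] hdg 79.5 F [-1.21 -6.17 -2.14] T [-1.145 -0.043 -0.016] w 0.0004 ff 3.2
```

View pics/w5.png

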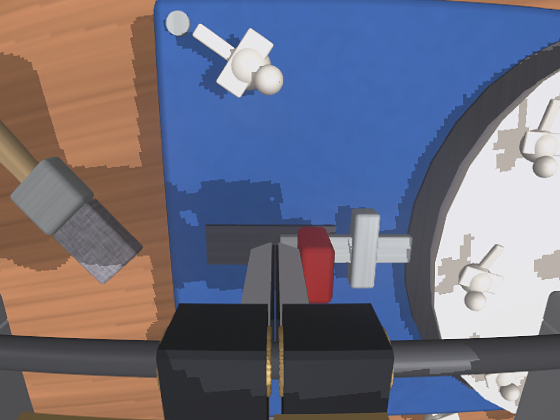

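The slide now runs through the guide bar at (365,247) and the tab at (315,260) is resisting. I'll push slightly harder to confirm the end stop.

>>> arm_command(hand=[0,0,0], offset=[[0,0.2,0],[0.1,0.4,0],[0.1,0.4,0]], yaw=[0,0,0])

```text
time: 22.32
ee_pos: [0.4648, -0.0722, 0.0714]
tcp_rot: [-0.284, -3.127, 0.017]
force: [-5.5, -22.2, -3.7]
grip_width: 0.0005
finger_force: 11.4
```

```bash
python3 s.py
```

```text
t 22.32 pos [ 0.4648 -0.0722  0.0714] hdg 79.63 F [ -5.45 -22.18  -3.68] T [-4.008  1.046 -0.011] w 0.0005 ff 11.4
```

>>> arm_command(hand=[0,0,0], offset=[[0,0.2,0],[0.1,0.4,0],[0.1,0.4,0]], yaw=[0,0,0])

```text
time: 22.7
ee_pos: [0.4649, -0.072, 0.0716]
tcp_rot: [-0.281, -3.125, 0.03]
force: [-11.9, -37.6, -3.6]
grip_width: 0.0006
finger_force: 19.6
```

```bash
python3 s.py
```

```text
t 22.7 pos [ 0.4649 -0.072   0.0716] hdg 79.73 F [-11.94 -37.57  -3.58] T [-6.842  2.018  0.019] w 0.0006 ff 19.6
```

>>> arm_command(hand=[0,0,0,0,0,0,0,0], offset=[[-0.2,-1,0],[-0.4,-2,0],[-0.5,-2.5,0],[-0.5,-2.5,4],[-0.5,-2.5,8],[-0.5,-2.5,12],[-0.5,-2.5,16],[-0.5,-2.5,16]], yaw=[0,0,0,0,0,0,0,0])

```text
time: 23.7
ee_pos: [0.4637, -0.0889, 0.2352]
tcp_rot: [0.286, 3.121, -0.003]
force: [-0.1, -0.3, -1.0]
grip_width: 0.0005
finger_force: 0.0
```

```bash
python3 s.py; python3 -c "
from m import *
cam('wrist','w6.png')"
```

```text
t 23.7 pos [ 0.4637 -0.0889  0.2352] hdg 79.51 F [-0.12 -0.31 -0.98] T [ 0.009 -0.143  0.038] w 0.0005 ff 0.0
```

View pics/w6.png

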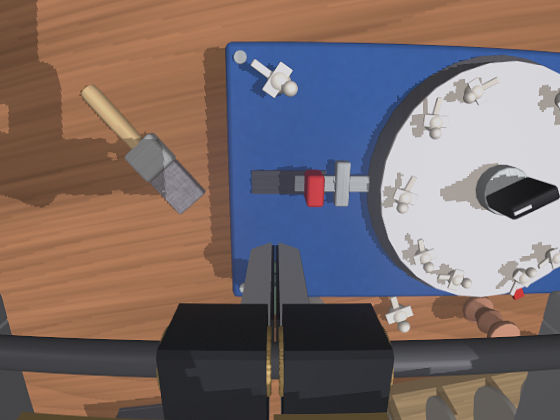

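The tab is at (315,188), close to the guide at (342,184), with the slide running up to the wheel. Nothing else has moved, so I'm handing in.

```bash
python3 -c "
from station import robot
print(robot.close_job())"
```

```text
the job is handed in; nothing more can be done
None
```

I pressed the wheel's tab lightly on the stop (about 3 N), turned it back and let it settle on the fourth click, then pushed the lock slide home against its end stop; everything is released and the job is handed in, with no verdict returned.

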